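Set a plane iron in the jig from the lapping board

ROBOT

A 6-joint arm with a two-finger parallel gripper is mounted at the origin on the work surface. World frame = base frame: x ahead of the robot, y to its left, z up, the work surface at z = 0. Lengths are in m, angles in rad, forces in N, time in s.
With the tool pointing down it reaches from about 0.25 to 0.725 m from the base axis. Payload 4 kg.
Tool frame: the origin (TCP) lies midway between the tips of the shut fingers; the grasp point (between the pads) lies 19 mm behind it (bot.grip_point_offset is the distance from the TCP to the grasp point, in m); z points along the fingers, y is the line along which they close (so a half turn about z gives the same grasp; the last joint's range is limited). The gripper opens to 85 mm and grips with 20 to 120 N. Pads are 22 mm wide; open, the fingers measure 114 mm over their backs; the gripper's body (76 mm by 85 mm) begins 54 mm behind the grasp point. The pads swing forward as they close: fully open they stand 13 mm farther back than shut.
Start: joints at [1.277, 0.241, 0.005, 1.335, 0, 1.571], TCP at [0.145, 0.479, 0.231] pointing down, gripper open.
Joint ranges: [-2.72, 2.72], [-1.05, 1.87], [-1.09, 1.28], [-1.99, 2.15], [-1.42, 1.44], [-3.14, 3.14]. Speed limits (rad/s): [2.79, 2.79, 3.14, 3.14, 3.14, 3.14].

INTERFACE

Orientations are given as a unit quaternion [x, y, z, w].
In Python, from workcell import bot gives the robot as it stands.
- The arm moves only by the tool step_arm, never from a script. Its argument "targets" is text: rows parted by semicolons, each of 7 numbers parted by spaces: the opening, from -1 (shut) to 1 (fully open), so that 0 is half open, then the shift along the world's x, y, z normalised to -1 to 1, where 1 is 0.5 m, then the turn, a rotation vector about the world's x, y, z normalised to -1 to 1, where 1 is pi/4 rad. In form: gripper x y z wx wy wz; .... A call has 1 to 10 rows; each row is the pose to reach, as a shift and turn from the pose commanded when the call began; what a row does not reach only later rows make up. A row lasts 1/12 s, in which the tool goes at most 41.7 mm and 7.16 degrees, less where a joint would pass 70% of its speed; a pose out of reach is approached as far as the arm can. A call with a number of a shift or a turn outside -1 to 1 is refused whole. A call with a gripper value outside its range is refused whole. The fingers move at their own pace and stop on an object; the grip force is fixed at half the most. Time passes only in rows, so rows that repeat a pose let the fingers close. It gives the time, the measured TCP pose, the force, the opening and the grip force at its end, in the units of the state.
- bot.get_obs(): the state, without advancing time (a new reading comes with each control period).
- bot.camera(name): name is "scene" or "top" or "wrist"; returns the picture (480x640x3 uint8, red, green, blue); there is no depth.
- bot.camera_info(name): a dict with "vertical_fov" (degrees; the focal length in pixels is half the picture's height over the tangent of half this angle, whatever the lens; pixels are square), "cx", "cy" (the principal point, pixels), "pose" (4x4, takes a point from camera to world coordinates). Camera axes: x right, y up, looking along -z (the intrinsics and any distortion apply to the point x, -y, -z); pixel columns grow to the right and rows downward; lengths in m; the calibration is good to about 2 mm. The wrist camera is an equidistant fisheye: a pixel r from the principal point sees the ray r / f radians off the axis. A picture is of the moment at which its call begins: read the wrist's pose just before it. camera_info takes no time and is no camera call; for the wrist camera it gives the pose at the moment of the call.
- bot.job_done(): hands the job in; it is judged then, once.
The state is a dict: "clock": time; "joint_pos": joint angles; "joint_vel": joint speeds; "tau": joint torques, N m; "eef_pos": TCP position; "tool_rot": TCP orientation; "ft_force": force on the tool from outside, world axes, zero at the start; "ft_torque": the same for the moment, N m; "grip_width": finger opening in m; "grasp_force": force on a finger pad.
Only numpy, scipy, OpenCV 4.12 (cv2) and the standard library are available. Lean on these libraries where they do the work, as an engineer would, in place of code of your own. Each camera call takes 0.05 s, during which the arm holds its last target. There are 200 camera calls.

TASK

The plane iron lies flat on the lapping board between the side strips, where it cannot be picked up: press lightly on top of it and slide it out over the board's open edge, without letting it tip off, until enough sticks out to pinch by its sides. Then take it by that blunt end, lift it clear and feed it flat, cutting edge first, under the setting jig's keeper bar and gently push it fully home against the end stop. Let go of it there, never bear hard on the iron or the jig, and leave the other things on the bench alone.

Things in the scene. Friction and masses are not known exactly. Their poses are not given: they have to be found in the camera images.
- blade_center (a point): centre, half-way up, of the plane iron: flat steel blade 115 mm long, 42 mm wide, 4 mm thick, 150 g, dark keyhole slot on top. Its x axis runs along its length to the cutting edge, y across, z up. It lies flat on the board, sunk between the strips, cutting edge 2 to 8 mm from the lip; it slides with dry friction, and a fingertip pressing its top with about 14 N drags it along
- blade_edge (a point): middle of the blade's cutting edge (its +x end, 57.5 mm from the centre, a narrow bright band across the top), half-way through the thickness
- blade_tail (a point): middle of the blade's blunt end (its -x end, 57.5 mm from the centre, towards the robot), half-way through the thickness
- board: lapping board, fixed: wooden block with a flat dark steel top, 160 mm long (x), 110 mm wide (y); origin at its centre, 60 mm below the steel top, which stands 48 to 60 mm above the bench. Two pale strips 3.5 mm high and 31 mm wide run its whole length, 47 mm apart, covering the blade's sides. A lip 12 mm thick and 8 mm high closes its +x end, away from the robot; the -x end is open
- board_edge (a point): middle of the board's open -x edge, 80 mm from its origin, at the height of the steel top; axes as the board's. Below and in front of it there is free room for fingers, at least 48 mm down to the bench
- jig: setting jig, fixed: wooden block 90 mm long (x), 96 mm wide (y); origin at its centre, 60 mm below the bed, which is level and stands 48 to 60 mm above the bench. On the bed, a channel 48 mm wide between dark cheeks 12 mm high. A steel keeper bar, 16 mm wide (x), crosses over the channel above the origin, from 12 to 20 mm above the bed
- jig_stop (a point): foot of the inner face of the end stop (26 mm high, at the channel's +x end), middle of the channel, at bed height, 27 mm in +x from the jig's origin; axes as the jig's (x points into the stop). A blade pushed home sticks out 43 mm from the mouth
- jig_mouth (a point): middle of the channel's open mouth (-x end, towards the robot, flared to about 68 mm), at bed height, 72 mm in front of the stop; axes as the jig's
- tin: round grey metal tin, 52 mm across, 45 mm high, between the board and the jig; loose bystander, leave it alone; origin at the middle of its underside
- plane: small metal block plane body without its iron, 150 x 50 x 46 mm; loose bystander, leave it alone; origin at the middle of its underside
- mallet: wooden mallet lying down, 230 mm long, 50 mm high; loose bystander, leave it alone; origin at the middle of its underside
- oilstone: grey sharpening stone on a wooden base, 170 x 65 x 34 mm; loose bystander, leave it alone; origin at the middle of its underside
- glue: white glue bottle, 56 mm across, 130 mm high; loose bystander, leave it alone; origin at the middle of its underside
- offcut: pale wooden offcut, 120 x 45 x 28 mm; loose bystander, leave it alone; origin at the middle of its underside
- wedge_block: small dark wooden block, 60 x 40 x 22 mm; loose bystander, leave it alone; origin at the middle of its underside
There are look-alikes about, which are no part of the job. What is shaped like the part that bears blade_center but green or purple is not meant.

How it is judged:
On the way, in this order (a step that is already met when the one before it is completed fails the run):
1. the blade's blunt end sticks out at least 25 mm past the board's open edge, while the blade still lies flat on the board (x of blade_tail in the frame of board_edge below -0.025 m and x of blade_edge in the frame of board_edge above 0.03 m and z of blade_edge in the frame of board_edge below 0.005 m and angle between blade_center's own z axis and vertical below 0.05 rad), for 0.2 s.
2. the blade is held by the fingers, lifted at least 15 mm clear of the board (z of blade_center in the frame of board_edge above 0.015 m and contact force between the fingers and blade above 1 N), for 0.1 s.
At the end, for the whole second after the job is handed in: the blade lies flat and at rest on the jig's bed, in the channel under the keeper bar, top side up, cutting edge within 2 mm of the end stop, released (x of blade_edge in the frame of jig_stop between -0.002 and 0.004 m and y of blade_center in the frame of jig_stop between -0.006 and 0.006 m and z of blade_center in the frame of jig_stop between -0.001 and 0.006 m and angle between blade_center's own z axis and vertical below 0.06 rad and angle between the x axis of blade_center and the x axis of jig_stop, either way round below 0.15 rad and linear speed of blade below 0.01 m/s); the robot touches nothing.
It fails at once if the blade is pressed on the lapping board with more than 28 N (contact force between blade and board above 28 N).
It fails at once if the blade is pushed on the jig with more than 28 N (contact force between blade and jig above 28 N).
It fails at once if the robot itself bears on the jig with more than 30 N (contact force between any of the arm, the fingers and jig above 30 N).
It fails at once if the blade is dropped off the board or jig (height (world z) of blade_center below 0.035 m).
It fails at once if a bystander (tin, plane, mallet, oilstone, glue, offcut or small block) is moved by more than 20 mm (distance of any of tin, plane, mallet, oilstone, glue, offcut, wedge_block from where it was at the start of the episode above 0.02 m).
It also fails if it takes over 64 s, if anything falls off the work surface, if the arm or the gripper's body presses on something with over 40 N, if the wrist force passes 120 N, or if a joint passes its speed limit or range.

## Working session

There is one attempt and no reset: what is moved stays moved. The work goes in short steps, Python scripts to look and compute and a tool call to move; the robot and the scene stay as the last step left them, time stands still between calls to the robot, and variables do not carry over. Pictures are saved under pics/ and viewed, at most 13 in all, crops included, and the job is handed in when it is done.

Besides the shell and the picture viewer there is one more tool, called as a command line: name --argument value ..., lists and objects as JSON in quotes. step_arm: Moves the arm, as the interface text tells. Scaled input: -1 to 1 covers 0.5 m each way for a shift and pi/4 rad each way for a turn. Its arguments: {"type":"object","properties":{"targets":{"type":"string"}},"required":["targets"]}

```bash
mkdir -p pics; ls
python3 - <<'E'
from workcell import bot
import cv2, numpy as np
for n in ("top","scene"):
    im=bot.camera(n); cv2.imwrite(f"pics/{n}0.png",im[:,:,::-1]); i=bot.camera_info(n); print(n,i["vertical_fov"],i["cx"],i["cy"],np.round(i["pose"],4).tolist())
o=bot.get_obs(); print({k:np.round(v,3).tolist() for k,v in o.items()}); print(bot.grip_point_offset)
E
```

```text
pics
top 48.79897112280793 325.907660638071 237.1123058119692 [[0.0025, 0.9899, -0.1418, 0.4258], [-0.9998, 0.0052, 0.0184, -0.0004], [0.0189, 0.1417, 0.9897, 1.1942], [0.0, 0.0, 0.0, 1.0]]
scene 51.01481002316421 320.94783856567716 245.03912640582615 [[0.7192, -0.5714, 0.3953, 0.9929], [0.6947, 0.6029, -0.3924, -0.4276], [-0.0142, 0.5568, 0.8305, 0.9477], [0.0, 0.0, 0.0, 1.0]]
{'clock': 0.1, 'joint_pos': [1.277, 0.241, 0.004, 1.335, 0.0, 1.571], 'joint_vel': [-0.002, -0.003, 0.003, -0.0, 0.001, -0.001], 'tau': [-0.0, -37.314, 25.301, 0.011, 0.0, -0.0], 'eef_pos': [0.145, 0.478, 0.231], 'tool_rot': [0.146, 0.989, -0.001, -0.0], 'ft_force': [0.558, -0.708, -0.012], 'ft_torque': [0.005, -0.008, -0.033], 'grasp_force': 0.0, 'grip_width': 0.085}
0.0187
```

View pics/top0.png

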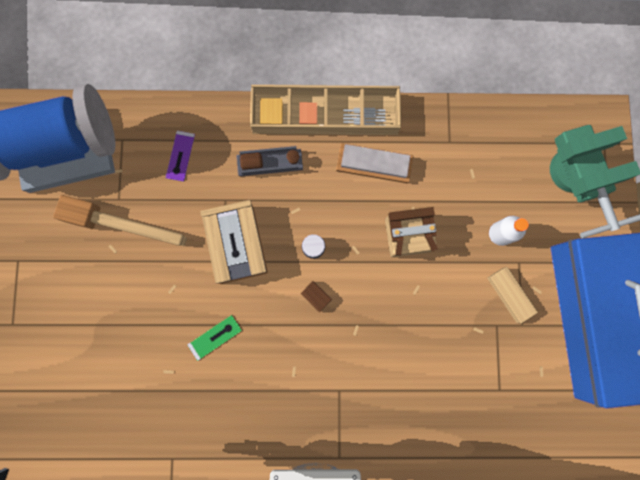

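View pics/scene0.png

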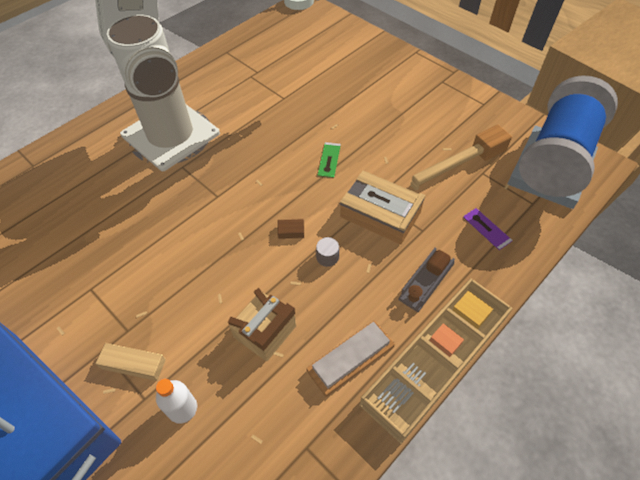

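The top view has three blade-shaped candidates: the grey steel one on the board at (233,237), the green one at (215,338) and the purple one at (180,157). By the description it's the grey one. The jig is at (412,232) and the tin at (313,246). I'll check with one close crop of the board and jig.

Run:
```python
from workcell import bot
import cv2, numpy as np
print(bot.camera_info("top").keys(), bot.camera_info("top").get("distortion"))
im=cv2.imread("pics/top0.png")
a=im[192:292,185:285]; b=im[187:287,362:462]
c=np.hstack([cv2.resize(x,None,fx=4,fy=4,interpolation=cv2.INTER_CUBIC) for x in (a,b)])
cv2.imwrite("pics/crop0.png",c)
```

```text
dict_keys(['vertical_fov', 'cx', 'cy', 'pose']) None
```

View pics/crop0.png

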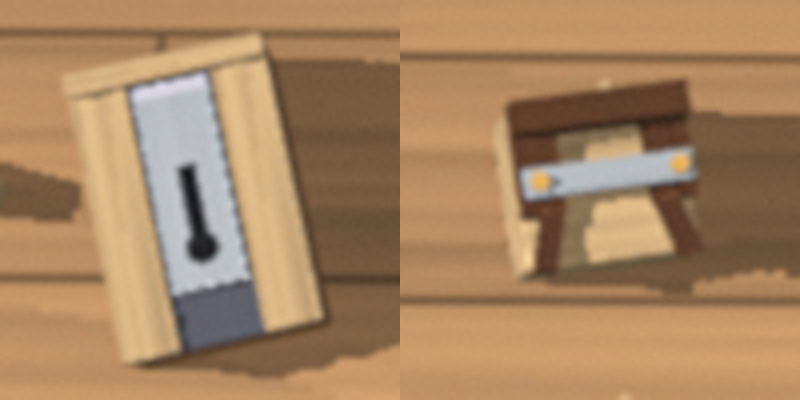

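The crop confirms the grey blade, with its bright edge at the far lip and its keyhole towards the robot. The dark steel strip at the open end is also visible. On the jig, the keeper bar runs from about (520,187) to (693,165) in the right half of the crop, with the stop beyond it. A matching scene crop will give me the heights.

Run:
```python
import cv2, numpy as np
im=cv2.imread("pics/scene0.png")
a=im[157:257,333:433]; b=im[277:377,215:315]
c=np.hstack([cv2.resize(x,None,fx=4,fy=4,interpolation=cv2.INTER_CUBIC) for x in (a,b)])
cv2.imwrite("pics/crop1.png",c)
```

```text
(no output)
```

View pics/crop1.png

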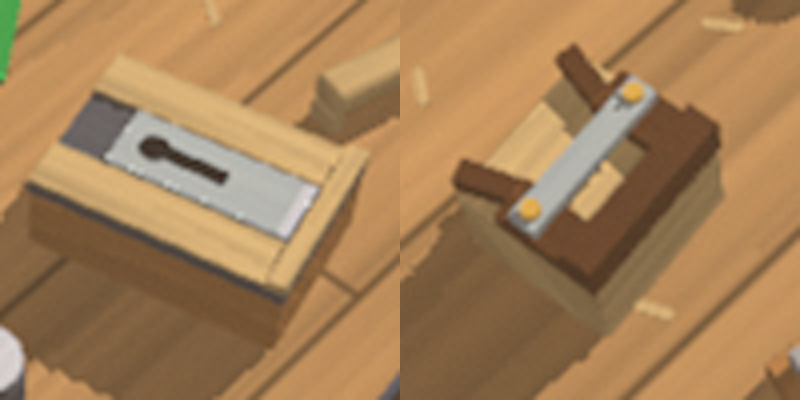

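```bash
cat > h.py <<'E'
import numpy as np, cv2
from scipy.optimize import least_squares
from workcell import bot
def proj(n,P,info=None):
    i=info or bot.camera_info(n); T=np.array(i["pose"]); f=240/np.tan(np.radians(i["vertical_fov"])/2)
    q=(np.atleast_2d(P)-T[:3,3])@T[:3,:3]; x,y,z=q[:,0],-q[:,1],-q[:,2]
    if n=="wrist":
        r=np.hypot(x,y); t=np.arctan2(r,z); s=f*t/np.maximum(r,1e-9)
    else: s=f/z
    return np.c_[i["cx"]+s*x,i["cy"]+s*y]
def place(p,L):
    c,s=np.cos(p[2]),np.sin(p[2]); L=np.atleast_2d(L)
    return np.c_[p[0]+c*L[:,0]-s*L[:,1],p[1]+s*L[:,0]+c*L[:,1],p[3]+L[:,2]]
E
cat > fit.py <<'E'
from h import *
def crop(o,pts): return np.array(pts,float)/4+np.array(o)-0.4
def fit(obs,p0):
    inf={n:bot.camera_info(n) for n,_,_ in obs}
    F=lambda p:np.concatenate([(proj(n,place(p,np.array(L)/1000),inf[n])-px).ravel() for n,L,px in obs])
    r=least_squares(F,p0,loss="soft_l1"); print(np.round(r.x,4)); print(np.round(F(r.x),1).reshape(-1,2).tolist()); return r.x
b=fit([("top",[[-80,54.5,3.5],[-80,-54.5,3.5],[80,55,8],[80,-55,8]],crop((185,192),[(128,365),(325,318),(63,78),(263,35)])),
 ("scene",[[-80,54.5,3.5],[-80,-54.5,3.5],[80,55,8],[80,-55,8]],crop((333,157),[(120,53),(28,185),(370,153),(285,290)]))],[.43,.17,.2,.054])
fit([("top",[[57.5,21,2],[57.5,-21,2],[-57.5,21,2],[-57.5,-21,2]],crop((185,192),[(130,92),(208,72),(175,297),(250,277)])),
 ("scene",[[57.5,21,2],[57.5,-21,2],[-57.5,21,2],[-57.5,-21,2]],crop((333,157),[(320,187),(287,238),(137,110),(105,157)]))],[.43,.17,.2,.056])
print("edge",place(b,[-.08,0,0]))
j=fit([("top",[[45,48,26],[45,-48,26],[8,47,20],[8,-47,20],[-8,-47,20],[-8,47,20]],crop((362,187),[(x-400,y) for x,y in[(508,103),(688,80),(520,172),(692,148),(695,180),(524,202)]])),
 ("scene",[[45,48,26],[45,-48,26],[-8,47,20],[8,47,20],[8,-47,20],[-8,-47,20]],crop((215,277),[(x-400,y) for x,y in[(718,130),(597,290),(625,72),(658,92),(540,237),(510,215)]]))],[.43,-.17,.1,.054])
print("stop",place(j,[.027,0,0]),"mouth",place(j,[-.045,0,0]))
E
python3 fit.py
```

```text
[0.5801 0.18   0.2389 0.05  ]
[[-0.7, -0.2], [-0.2, -0.3], [-0.2, -0.2], [-0.7, -0.9], [-1.1, 0.8], [-0.5, -1.0], [-0.9, 0.3], [-0.3, 0.2]]
[0.5876 0.1822 0.2363 0.054 ]
[[-0.2, -0.6], [-0.7, 0.0], [-0.5, -0.7], [-0.1, -0.1], [-0.7, -0.0], [-0.4, 0.1], [-0.3, -0.1], [-0.8, 0.3]]
edge [[0.50239387 0.1610332  0.04999633]]
[ 0.6033 -0.2101  0.1453  0.0488]
[[-0.1, 0.0], [-1.4, -0.3], [-0.3, -0.1], [-0.6, -0.1], [-0.0, -0.8], [-0.1, -0.3], [-0.2, -1.3], [-1.5, -3.0], [1.6, 1.0], [-0.3, 0.2], [-1.8, 0.3], [-0.8, 1.3]]
stop [[ 0.62996954 -0.20614286  0.04881485]] mouth [[ 0.55872815 -0.21656706  0.04881485]]
```

step_arm --targets "-1 0.7 -0.43 0 0 0 0.677; -1 0.7 -0.43 0 0 0 0.677; -1 0.7 -0.43 0 0 0 0.677; -1 0.7 -0.43 0 0 0 0.677; -1 0.7 -0.43 0 0 0 0.677; -1 0.7 -0.43 0 0 0 0.677; -1 0.7 -0.43 0 0 0 0.677; -1 0.7 -0.43 0 0 0 0.677; -1 0.7 -0.43 0 0 0 0.677; -1 0.7 -0.43 0 0 0 0.677"

```text
clock: 0.93
eef_pos: [0.4833, 0.2698, 0.2309]
tool_rot: [-0.119, 0.993, -0.0, -0.0]
ft_force: [-0.3, 1.4, 0.4]
grip_width: -0.0001
grasp_force: 0.0
```

step_arm --targets "-1 0.247 -0.147 -0.08 0 0 0; -1 0.247 -0.147 -0.08 0 0 0; -1 0.247 -0.147 -0.16 0 0 0; -1 0.247 -0.147 -0.262 0 0 0; -1 0.247 -0.147 -0.262 0 0 0; -1 0.247 -0.147 -0.262 0 0 0; -1 0.247 -0.147 -0.262 0 0 0; -1 0.247 -0.147 -0.262 0 0 0; -1 0.247 -0.147 -0.262 0 0 0"

```text
clock: 1.68
eef_pos: [0.6066, 0.1992, 0.1032]
tool_rot: [-0.119, 0.993, 0.001, 0.002]
ft_force: [-0.4, -0.5, 0.6]
grip_width: 0.0
grasp_force: 0.0
```

Run:
```python
from h import *
i=bot.camera_info("wrist"); im=bot.camera("wrist"); o=bot.get_obs()
print(np.round(o["eef_pos"],4),np.round(o["tool_rot"],4),np.round(o["ft_force"],2)); print(i)
cv2.imwrite("pics/w0.png",im[:,:,::-1])
```

```text
[0.6068 0.1994 0.1037] [-1.194e-01  9.928e-01  6.000e-04  2.600e-03] [1.19 0.19 0.53]
{'vertical_fov': 65.70646984690485, 'cx': 314.285479989016, 'cy': 238.7476016459418, 'pose': array([[-2.36805924e-01, -9.25872337e-01, -2.94420397e-01,
         5.30874395e-01],
       [ 9.71556971e-01, -2.25646511e-01, -7.18380388e-02,
         1.80090796e-01],
       [ 7.79174115e-05, -3.03057862e-01,  9.52972154e-01,
         2.45454244e-01],
       [ 0.00000000e+00,  0.00000000e+00,  0.00000000e+00,
         1.00000000e+00]])}
```

View pics/w0.png

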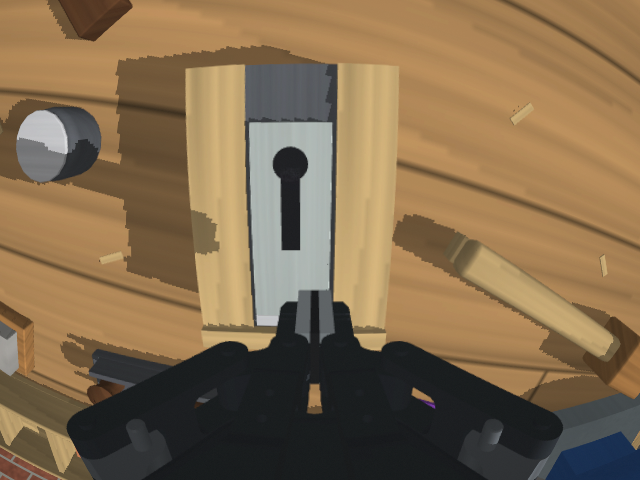

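```bash
cat > fitw.py <<'E'
from h import *
i={'vertical_fov': 65.70646984690485,'cx': 314.2855,'cy': 238.7476,'pose':np.array([[-2.36805924e-01,-9.25872337e-01,-2.94420397e-01,5.30874395e-01],[9.71556971e-01,-2.25646511e-01,-7.18380388e-02,1.80090796e-01],[7.79e-05,-3.03057862e-01,9.52972154e-01,2.45454244e-01],[0,0,0,1]])}
for L,px in (([[-80,54.5,3.5],[-80,-54.5,3.5],[68,55,8],[68,-55,8]],[(399,67),(186,68),(385,329),(203,328)]),
             ([[-57.5,21,2],[-57.5,-21,2],[57.5,-21,2]],[(333,122),(249,123),(257,326)])):
    F=lambda p:(proj("wrist",place(p,np.array(L)/1000),i)-px).ravel()
    r=least_squares(F,[.58,.18,.239,.052],loss="soft_l1"); print(np.round(r.x,4),np.round(F(r.x),1))
E
python3 fitw.py
python3 -c "
from h import *
from scipy.spatial.transform import Rotation as R
o=bot.get_obs();print(o['eef_pos'],R.from_quat(o['tool_rot']).as_matrix().round(4))"
```

```text
[0.5804 0.1796 0.2324 0.0507] [-0.8 -0.8  1.6  0.6  0.7  1.2 -0.8 -0.5]
[0.5884 0.1816 0.231  0.0559] [-0.1  0.3 -0.  -0.3  0.1  0. ]
[0.60675356 0.19939197 0.10366543] [[-9.715e-01 -2.370e-01  4.900e-03]
 [-2.370e-01  9.715e-01  1.800e-03]
 [-5.200e-03  6.000e-04 -1.000e+00]]
```

step_arm --targets "-1 0.021 -0.021 -0.03 0 0 0; -1 0.021 -0.021 -0.06 0 0 0; -1 0.021 -0.021 -0.07 0 0 0; -1 0.021 -0.021 -0.07 0 0 0; -1 0.021 -0.021 -0.07 0 0 0; -1 0.021 -0.021 -0.07 0 0 0"

```text
clock: 2.23
eef_pos: [0.6167, 0.1882, 0.0671]
tool_rot: [-0.119, 0.993, 0.0, 0.001]
ft_force: [-0.6, -0.3, 0.1]
grip_width: 0.0002
grasp_force: 0.0
```

step_arm --targets "-1 0 0 -0.006 0 0 0; -1 0 0 -0.012 0 0 0; -1 0 0 -0.016 0 0 0; -1 0 0 -0.018 0 0 0; -1 0 0 -0.018 0 0 0; -1 0 0 -0.018 0 0 0"

```text
clock: 2.73
eef_pos: [0.6162, 0.1876, 0.0576]
tool_rot: [-0.119, 0.993, 0.0, 0.0]
ft_force: [-1.9, 0.1, 6.4]
grip_width: 0.0001
grasp_force: 3.1
```

step_arm --targets "-1 0 0 -0.001 0 0 0; -1 0 0 -0.001 0 0 0; -1 0 0 -0.001 0 0 0; -1 0 0 -0.001 0 0 0"

```text
clock: 3.07
eef_pos: [0.6162, 0.1876, 0.0576]
tool_rot: [-0.119, 0.993, 0.0, 0.001]
ft_force: [-2.3, -1.4, 7.4]
grip_width: 0.0002
grasp_force: 4.2
```

step_arm --targets "-1 0 0 -0.001 0 0 0; -1 0 0 -0.002 0 0 0; -1 0 0 -0.002 0 0 0; -1 0 0 -0.002 0 0 0"

```text
clock: 3.4
eef_pos: [0.6162, 0.1876, 0.0575]
tool_rot: [-0.119, 0.993, 0.0, 0.001]
ft_force: [-4.2, -1.4, 13.1]
grip_width: 0.0002
grasp_force: 6.3
```

step_arm --targets "-1 0 0 -0.0006 0 0 0; -1 -0.004 -0.001 -0.0006 0 0 0; -1 -0.008 -0.002 -0.0006 0 0 0; -1 -0.012 -0.003 -0.0006 0 0 0; -1 -0.016 -0.004 -0.0006 0 0 0; -1 -0.02 -0.0048 -0.0006 0 0 0; -1 -0.02 -0.0048 -0.0006 0 0 0"

```text
clock: 3.98
eef_pos: [0.6096, 0.186, 0.0576]
tool_rot: [-0.119, 0.993, 0.001, 0.004]
ft_force: [2.7, 1.6, 6.7]
grip_width: 0.0001
grasp_force: 3.6
```

```bash
cat > tail.py <<'E'
# wrist picture -> tail position along the board from an edge profile down the channel's centre line
from h import *
import sys
i=bot.camera_info("wrist"); im=bot.camera("wrist"); o=bot.get_obs()
print(np.round(o["eef_pos"],4),np.round(o["ft_force"],1))
b=[.5802,.1798,.235,.0505]
xs=np.arange(-.16,.0,.001)
P=lambda y:proj("wrist",place(b,np.c_[xs,0*xs+y,0*xs+.004]),i)
g=cv2.cvtColor(im,cv2.COLOR_RGB2GRAY).astype(np.float32)
pr=np.mean([cv2.remap(g,P(y)[:,:1].astype(np.float32),P(y)[:,1:].astype(np.float32),1)[:,0] for y in (-.014,-.011,.011,.014)],0)
d=np.diff(pr); k=np.argsort(-abs(d))[:5]; print([(round(float(xs[j])*1000),round(float(d[j]))) for j in k])
print(pr[::5].astype(int).tolist())
if len(sys.argv)>1: cv2.imwrite(sys.argv[1],im[:,:,::-1])
E
python3 tail.py
```

```text
[0.6096 0.186  0.0576] [2.9 0.6 6.1]
[(-99, 121), (-57, 86), (-56, 31), (-80, -22), (-100, 19)]
[0, 0, 0, 0, 0, 0, 0, 0, 0, 0, 0, 0, 0, 144, 142, 116, 115, 92, 92, 92, 91, 180, 181, 180, 181, 181, 181, 181, 181, 180, 180, 180]
```

step_arm --targets "-1 0 0 -0.002 0 0 0; -1 -0.004 -0.001 -0.003 0 0 0; -1 -0.010 -0.0024 -0.003 0 0 0; -1 -0.016 -0.0038 -0.003 0 0 0; -1 -0.022 -0.0053 -0.0035 0 0 0; -1 -0.028 -0.0067 -0.0035 0 0 0; -1 -0.034 -0.0082 -0.004 0 0 0; -1 -0.04 -0.0096 -0.004 0 0 0"

```text
clock: 4.7
eef_pos: [0.5926, 0.182, 0.0575]
tool_rot: [-0.119, 0.993, 0.001, 0.008]
ft_force: [6.0, 1.6, 10.7]
grip_width: -0.0001
grasp_force: 5.8
```

```bash
python3 tail.py
```

```text
[0.592  0.1818 0.0576] [ 3.9  1.7 10.6]
[(-74, 107), (-116, 84), (-117, 57), (-92, -20), (-4, -18)]
[0, 0, 0, 0, 0, 0, 0, 0, 0, 141, 140, 141, 146, 144, 119, 117, 91, 76, 181, 181, 181, 181, 182, 181, 182, 181, 181, 181, 181, 180, 180, 180]
```

step_arm --targets "-1 -0.006 -0.0015 -0.0005 0 0 0; -1 -0.012 -0.003 -0.0005 0 0 0; -1 -0.018 -0.0043 -0.001 0 0 0; -1 -0.024 -0.0058 -0.001 0 0 0; -1 -0.03 -0.0072 -0.0015 0 0 0; -1 -0.036 -0.0087 -0.0015 0 0 0; -1 -0.043 -0.0103 -0.002 0 0 0; -1 -0.05 -0.012 -0.002 0 0 0; -1 -0.05 -0.012 -0.002 0 0 0"

```text
clock: 5.5
eef_pos: [0.5685, 0.1763, 0.0575]
tool_rot: [-0.119, 0.993, 0.001, 0.009]
ft_force: [5.2, 0.9, 15.5]
grip_width: 0.0
grasp_force: 7.6
```

```bash
python3 tail.py
```

```text
[0.5685 0.1763 0.0575] [ 6.   0.6 14.8]
[(-141, 142), (-16, -57), (-99, 31), (-15, -23), (-28, -18)]
[0, 0, 0, 0, 141, 143, 144, 144, 145, 144, 146, 150, 147, 183, 183, 184, 184, 184, 184, 184, 184, 184, 183, 183, 183, 182, 182, 148, 147, 91, 34, 30]
```

step_arm --targets "-1 -0.006 -0.0015 0 0 0 0; -1 -0.012 -0.003 0 0 0 0; -1 -0.018 -0.0043 0 0 0 0; -1 -0.024 -0.0058 0 0 0 0; -1 -0.03 -0.0072 0 0 0 0; -1 -0.036 -0.0087 0 0 0 0; -1 -0.042 -0.0101 0 0 0 0; -1 -0.042 -0.0101 0 0 0 0"

```text
clock: 6.22
eef_pos: [0.5479, 0.1714, 0.0575]
tool_rot: [-0.119, 0.993, 0.002, 0.009]
ft_force: [6.0, 1.1, 16.8]
grip_width: 0.0001
grasp_force: 7.8
```

```bash
python3 tail.py
```

```text
[0.5479 0.1714 0.0575] [ 4.8  1.9 16.8]
[(-37, -59), (-120, 37), (-51, -18), (-36, -16), (-33, -14)]
[130, 143, 146, 146, 147, 148, 149, 149, 148, 187, 187, 187, 187, 187, 187, 187, 187, 187, 187, 186, 186, 185, 165, 151, 150, 69, 40, 31, 31, 31, 31, 31]
```

step_arm --targets "-1 0 0 0.004 0 0 0; -1 0 0 0.02 0 0 0; -1 0 0 0.08 0 0 0; 1 -0.06 -0.014 0.13 0 0 0; 1 -0.118 -0.028 0.13 0 0 0; 1 -0.118 -0.028 0.13 0 0 0; 1 -0.118 -0.028 0.13 0 0 0; 1 -0.118 -0.028 0.13 0 0 0"

```text
clock: 6.93
eef_pos: [0.4812, 0.1552, 0.1165]
tool_rot: [-0.119, 0.993, 0.0, 0.0]
ft_force: [-0.2, 0.9, -0.2]
grip_width: 0.0605
grasp_force: 0.0
```

```bash
python3 tail.py pics/w1.png
python3 - <<'E'
from h import *
print(bot.get_obs()["tool_rot"],bot.get_obs()["eef_pos"])
im=bot.camera("top"); c=im[192:292,185:285]
w=cv2.imread("pics/w1.png"); cv2.imwrite("pics/c2.png",np.hstack([w[::2,::2],cv2.resize(c[:,:,::-1],(240,240),interpolation=cv2.INTER_CUBIC)]))
import json; i=bot.camera_info("wrist"); print({k:np.asarray(v).round(5).tolist() for k,v in i.items()})
E
```

```text
[0.4817 0.1553 0.1164] [ 0.5 -0.1 -0.1]
[(-120, 60), (-4, -51), (-3, -39), (-121, -24), (-122, -15)]
[146, 144, 145, 146, 145, 144, 145, 149, 109, 176, 177, 176, 177, 177, 177, 177, 176, 176, 176, 176, 176, 176, 176, 175, 175, 175, 174, 174, 174, 173, 183, 196]
[-1.18652300e-01  9.92935840e-01  4.20664669e-05  2.18409993e-04] [0.4817453  0.15534213 0.11642406]
{'vertical_fov': 65.70647, 'cx': 314.28548, 'cy': 238.7476, 'pose': [[-0.23562, -0.92727, -0.29095, 0.40673], [0.97185, -0.22497, -0.07004, 0.13655], [-0.00051, -0.29926, 0.95417, 0.25884], [0.0, 0.0, 0.0, 1.0]]}
```

View pics/w1.png

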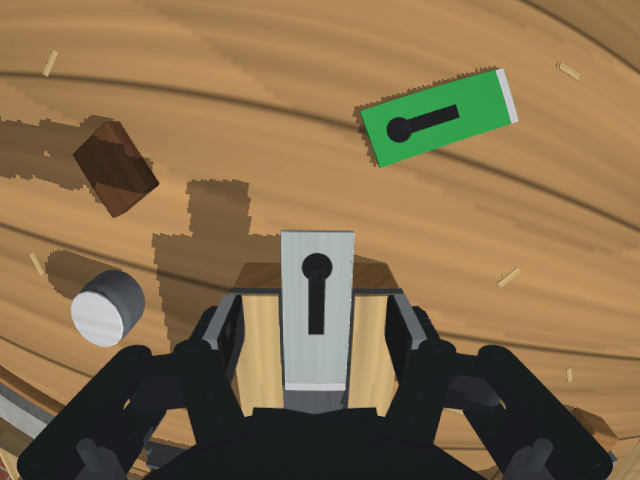

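Run:
```python
from h import *
i=bot.camera_info("wrist")
L=np.array([[-57.5,21,2],[-57.5,-21,2],[57.5,-21,2],[57.5,21,2]])/1000; px=np.array([(354,231),(281,232),(286,389),(346,388)])
for h in (.0525,.0555):
    F=lambda p:(proj("wrist",place([*p,h],L),i)-px).ravel()
    r=least_squares(F,[.53,.16,.239]); print(np.round(r.x,4),np.round(F(r.x),1), place([*r.x,h],[-.0575+.024,0,0]))
```

```text
[0.5203 0.1656 0.2345] [-0.1  0.7 -0.2 -0.6  0.5 -0.6 -0.   0.5] [[0.48775147 0.15780944 0.0525    ]]
[0.519  0.1653 0.2345] [ 0.4 -0.1 -0.8 -1.4  0.1  0.7  0.4  1.8] [[0.48645709 0.15747403 0.0555    ]]
```

step_arm --targets "1 0.01 0.0044 0 0 0 0; 1 0.01 0.0044 -0.05 0 0 0; 1 0.01 0.0044 -0.08 0 0 0; 1 0.01 0.0044 -0.08 0 0 0; 1 0.01 0.0044 -0.08 0 0 0"

```text
clock: 7.45
eef_pos: [0.4859, 0.1573, 0.0755]
tool_rot: [-0.119, 0.993, -0.0, -0.001]
ft_force: [0.1, -0.4, 0.5]
grip_width: 0.0855
grasp_force: 0.0
```

step_arm --targets "1 0 0 -0.03 0 0 0; 1 0 0 -0.06 0 0 0; 1 0 0 -0.084 0 0 0; 1 0 0 -0.084 0 0 0; 1 0 0 -0.084 0 0 0; -1 0 0 -0.084 0 0 0; -1 0 0 -0.084 0 0 0; -1 0 0 -0.084 0 0 0; -1 0 0 -0.084 0 0 0; -1 0 0 -0.084 0 0 0"

```text
clock: 8.28
eef_pos: [0.4868, 0.1576, 0.0356]
tool_rot: [-0.119, 0.993, 0.0, 0.001]
ft_force: [-1.0, 0.7, 4.5]
grip_width: 0.0405
grasp_force: 59.7
```

Run:
```python
from h import *
i=bot.camera_info("wrist"); o=bot.get_obs(); im=bot.camera("wrist"); print(o["eef_pos"],o["ft_force"],o["grip_width"],o["grasp_force"])
```

```text
[0.48683117 0.1575959  0.03557398] [-1.0306524   0.73069254  4.52453032] 0.04046176992394258 59.70949172973633
```

step_arm --targets "-1 0 0 0.006 0 0 0; -1 0 0 0.02 0 0 0; -1 0 0 0.05 0 0 0; -1 0 0 0.09 0 0 0; -1 0 0 0.13 0 0 0; -1 0 0 0.17 0 0 0; -1 0 0 0.17 0 0 0; -1 0 0 0.17 0 0 0; -1 0 0 0.17 0 0 0"

```text
clock: 9.08
eef_pos: [0.4853, 0.1571, 0.1186]
tool_rot: [-0.119, 0.993, -0.0, -0.001]
ft_force: [-0.3, 0.2, -1.9]
grip_width: 0.0405
grasp_force: 60.7
```

```bash
python3 tail.py pics/w2.png
python3 - <<'E'
from h import *
a=bot.camera("scene"); cv2.imwrite("pics/s2.png",a[:,:,::-1]); w=cv2.imread("pics/w2.png")
cv2.imwrite("pics/c3.png",np.hstack([w[150:450,120:520],cv2.resize(a[100:250,250:450,::-1],(400,300),interpolation=cv2.INTER_CUBIC)]))
E
```

```text
[0.4849 0.157  0.1181] [ 0.2 -0.  -1.4]
[(-38, 28), (-39, 23), (-37, 22), (-32, 21), (-100, -21)]
[152, 152, 153, 153, 153, 151, 152, 158, 155, 126, 124, 96, 94, 72, 75, 101, 116, 115, 116, 116, 116, 59, 26, 27, 59, 150, 186, 186, 186, 186, 186, 185]
```

View pics/c3.png

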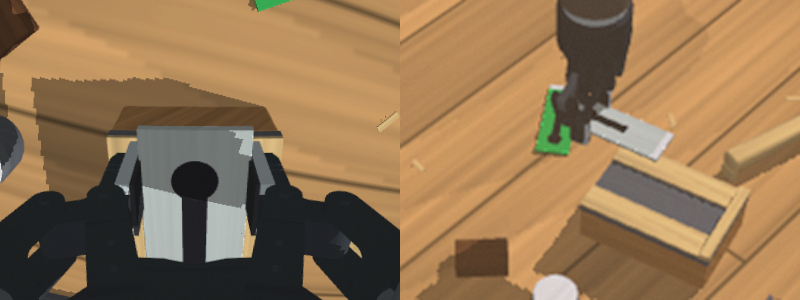

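The blade is held by its blunt end and is clear of the board. In the scene half, its cutting edge runs from (655,160) to (675,135). In the wrist half, the tail corners are at (136,128) and (252,127). Next I'll check for sag.

Run:
```python
from h import *
from scipy.spatial.transform import Rotation as R
o=bot.get_obs(); e=o["eef_pos"]; yaw=np.pi+2*np.arctan2(o["tool_rot"][1],o["tool_rot"][0])
yaw=.2375
wi=bot.camera_info("wrist"); si=bot.camera_info("scene")
L=np.array([[-57.5,21,2],[-57.5,-21,2]])/1000; E=np.array([[57.5,21,2],[57.5,-21,2]])/1000
wpx=np.array([(372,277),(256,278)]); spx=np.array([(387.1,167.1),(377.1,179.6)])
def W(p,P): return (R.from_euler("ZY",[yaw,p[2]]).as_matrix()@P.T).T+[e[0]+p[0]*np.cos(yaw),e[1]+p[0]*np.sin(yaw),p[1]]
F=lambda p:np.r_[(proj("wrist",W(p,L),wi)-wpx).ravel(),(proj("scene",W(p,E),si)-spx).ravel()]
r=least_squares(F,[.033,.139,0]); print(r.x,F(r.x).round(1))
for t in (-.05,0,.05): print(t,F([r.x[0],r.x[1],t]).round(1))
r=least_squares(lambda q:F([.0335,q[0],q[1]]),[.139,0]); print(r.x,F([.0335,*r.x]).round(1))
```

```text
[0.03340587 0.13529551 0.00508219] [ 1.9  0.6  2.2 -0.5 -0.8 -0.2  0.4  0.1]
-0.05 [ 0.6 -2.9  3.4 -3.9 -0.8 -1.2  0.4 -0.9]
0 [ 1.8  0.2  2.3 -0.8 -0.8 -0.3  0.4  0. ]
0.05 [ 2.9  3.8  1.2  2.8 -0.9  0.6  0.3  0.9]
[0.13522998 0.00305458] [ 1.8  0.6  2.2 -0.5 -0.8 -0.2  0.4  0.1]
```

step_arm --targets "-1 0.01 -0.02 0.03 0 0 0; -1 0.03 -0.06 0.07 0 0 -0.02; -1 0.05 -0.11 0.11 0 0 -0.04; -1 0.07 -0.16 0.15 0 0 -0.06; -1 0.09 -0.21 0.16 0 0 -0.08; -1 0.11 -0.26 0.16 0 0 -0.1; -1 0.13 -0.31 0.16 0 0 -0.118; -1 0.15 -0.36 0.16 0 0 -0.118; -1 0.17 -0.41 0.16 0 0 -0.118; -1 0.19 -0.46 0.16 0 0 -0.118"

```text
clock: 10.02
eef_pos: [0.5806, -0.0739, 0.1978]
tool_rot: [-0.072, 0.997, 0.0, -0.002]
ft_force: [0.9, 0.2, -1.2]
grip_width: 0.0408
grasp_force: 60.9
```

step_arm --targets "-1 0.02 -0.05 0 0 0 0; -1 0.04 -0.1 0 0 0 0; -1 0.06 -0.15 0 0 0 0; -1 0.08 -0.2 0 0 0 0; -1 0.1 -0.24 0 0 0 0; -1 0.12 -0.264 0 0 0 0; -1 0.12 -0.264 0 0 0 0; -1 0.12 -0.264 0 0 0 0; -1 0.12 -0.264 0 0 0 0"

```text
clock: 10.77
eef_pos: [0.6403, -0.2038, 0.198]
tool_rot: [-0.073, 0.997, 0.001, -0.001]
ft_force: [1.3, 0.3, -1.7]
grip_width: 0.0404
grasp_force: 60.9
```

Run:
```python
from h import *
i=bot.camera_info("wrist"); o=bot.get_obs(); im=bot.camera("wrist"); print(o["eef_pos"].round(4),o["tool_rot"].round(4),o["ft_force"],o["grip_width"],o["grasp_force"])
np.savez("w3.npz",pose=i["pose"],im=im); cv2.imwrite("pics/w3.png",im[:,:,::-1])
```

```text
[ 0.6403 -0.2038  0.198 ] [-7.270e-02  9.973e-01  8.000e-04 -1.400e-03] [ 1.27882562  0.26239649 -1.68865027] 0.04043309332248683 60.94953417778015
```

View pics/w3.png

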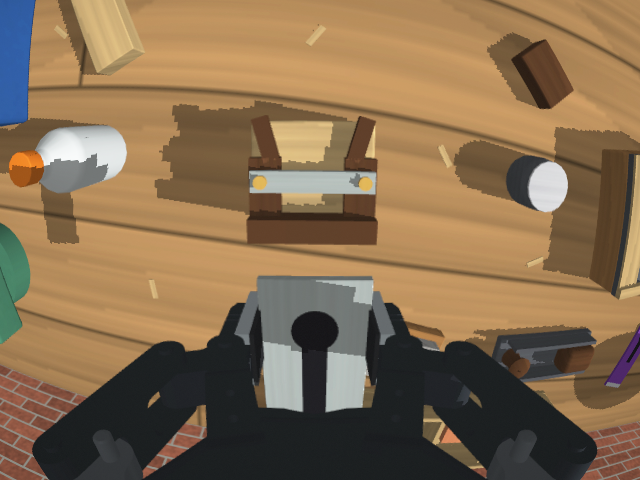

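Run:
```python
from h import *
from scipy.spatial.transform import Rotation as R
i=bot.camera_info("wrist")
L=np.array([[-8,-48,20],[-8,48,20],[8,48,20],[8,-48,20],[-45,-48,0],[-45,48,0],[45,-48,26],[45,48,26],[27,-48,26],[27,48,26]])/1000
px=np.array([(249,172),(377,171),(377,194),(250,194),(252,121),(376,121),(247,244),(377,244),(247,219),(377,218)])-.0
F=lambda p:(proj("wrist",place(p,L),i)-px).ravel()
r=least_squares(F,[.6,-.21,.14,.05],loss="soft_l1"); j=r.x; print(j.round(4),F(j).round(1).tolist())
print("stop",place(j,[.027,0,0]),"mouth",place(j,[-.045,0,0]))
o=bot.get_obs(); q=o["tool_rot"]; print("tool yaw",-2*np.arctan2(q[0],q[1]))
# blade tail in view
yaw=-2*np.arctan2(q[0],q[1])+0
Lb=np.array([[-57.5,21,2],[-57.5,-21,2]])/1000; tp=np.array([(373,277),(258,277)])
G=lambda p:(proj("wrist",place([*p[:2],p[2],o["eef_pos"][2]+.0185],Lb),i)-tp).ravel()
s=least_squares(G,[.67,-.2,yaw]); print("blade",s.x,G(s.x).round(1)); d=s.x[:2]-o["eef_pos"][:2]; c,n=np.cos(yaw),np.sin(yaw); print("in tool",d@[c,n],d@[-n,c])
```

```text
[ 0.6042 -0.2106  0.142   0.0518] [-1.5, -0.5, 1.3, 0.9, 0.5, -0.7, -1.8, -1.2, -0.9, 0.5, -0.7, 0.9, 1.9, -1.2, -0.5, -0.8, 0.8, 0.6, 0.7, 2.1]
stop [[ 0.63094633 -0.20674011  0.05182647]] mouth [[ 0.55967061 -0.21692694  0.05182647]]
tool yaw 0.14610585086816122
blade [ 0.67291034 -0.1990978   0.14556716] [ 0.8  0.1 -0.8  0. ]
in tool 0.0328647520608421 -0.0003259670301170845
```

step_arm --targets "-1 -0.05 -0.008 0 0 0 0; -1 -0.11 -0.017 0 0 0 0; -1 -0.17 -0.026 0 0 0 0; -1 -0.23 -0.035 0 0 0 0; -1 -0.29 -0.044 0 0 0 0; -1 -0.34 -0.052 0 0 0 -0.003; -1 -0.372 -0.0564 0 0 0 -0.003; -1 -0.372 -0.0564 -0.05 0 0 -0.003; -1 -0.372 -0.0564 -0.1 0 0 -0.003; -1 -0.372 -0.0564 -0.15 0 0 -0.003"

```text
clock: 11.65
eef_pos: [0.455, -0.2321, 0.1251]
tool_rot: [-0.072, 0.997, -0.001, 0.001]
ft_force: [-0.8, -0.3, -2.3]
grip_width: 0.0401
grasp_force: 61.0
```

step_arm --targets "-1 0 0 -0.04 0 0 0; -1 0 0 -0.08 0 0 0; -1 0 0 -0.12 0 0 0; -1 0 0 -0.15 0 0 0; -1 0 0 -0.165 0 0 0; -1 0 0 -0.165 0 0 0; -1 0 0 -0.165 0 0 0; -1 0 0 -0.165 0 0 0"

```text
clock: 12.32
eef_pos: [0.456, -0.233, 0.0433]
tool_rot: [-0.072, 0.997, -0.001, 0.001]
ft_force: [0.2, -0.0, -1.0]
grip_width: 0.0402
grasp_force: 61.0
```

Run:
```python
from h import *
from scipy.spatial.transform import Rotation as R
o=bot.get_obs(); e=o["eef_pos"]; q=o["tool_rot"]; yaw=-2*np.arctan2(q[0],q[1]); print(e.round(4),yaw,o["ft_force"].round(1))
a=bot.camera("scene"); cv2.imwrite("pics/s4.png",a[:,:,::-1])
cv2.imwrite("pics/c4.png",cv2.resize(a[250:390,150:330,::-1],None,fx=4,fy=4,interpolation=cv2.INTER_CUBIC))
s=np.array([.6305,-.2066]); u=np.array([np.cos(.143),np.sin(.143)]); d=e[:2]-s; print("rel stop",d@u,d@[-u[1],u[0]])
```

```text
[ 0.456  -0.233   0.0433] 0.14346898290939303 [ 0.2 -0.  -1. ]
rel stop -0.17643928356425004 -0.0012274178712903564
```

View pics/c4.png

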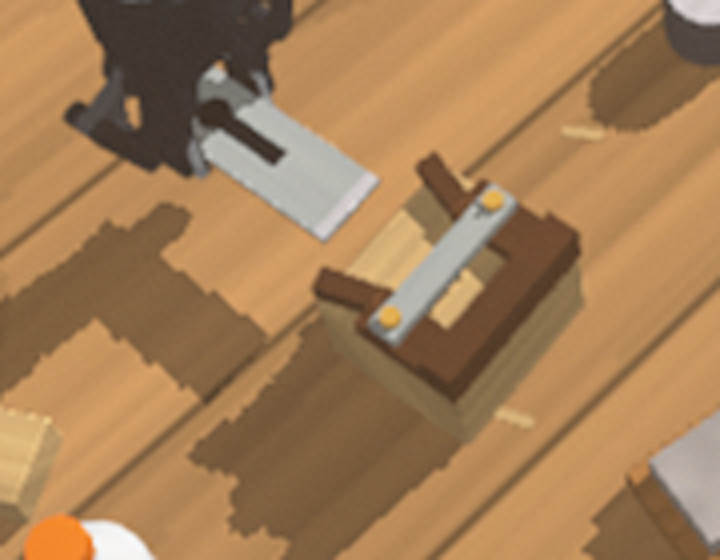

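The blade is level and in line just short of the jig mouth, with its cutting edge running from (378,180) to (323,240). I'll get the relative height of blade and jig from this same camera.

Run:
```python
from h import *
i=bot.camera_info("scene"); e=bot.get_obs()["eef_pos"]
L=np.array([[90.9,21,2],[90.9,-21,2]])/1000; px=np.array([(244.1,294.6),(230.35,309.6)])
F=lambda z:(proj("scene",place([e[0],e[1],.1435,z[0]],L),i)-px).ravel()
r=least_squares(F,[.06]); print("blade mid z",r.x,F(r.x).round(1),"TCP+",r.x-e[2])
Lj=np.array([[45,48,26],[45,-48,26],[-8,48,20],[8,48,20],[8,-48,20],[-8,-48,20]])/1000
c=np.array([(578,245),(455,395),(487,187),(519,203),(395,345),(366,322)])/4+[150-.4,250-.4]
for p in ([.6042,-.2106,.142],[.6035,-.2103,.143]):
    G=lambda z:(proj("scene",place([*p,z[0]],Lj),i)-c).ravel()
    r=least_squares(G,[.05],loss="soft_l1"); print("bed",r.x,G(r.x).round(1))
```

```text
blade mid z [0.06095164] [ 0.4 -0.3  0.1  0.2] TCP+ [0.01752768]
bed [0.04661021] [ 0.  -1.9 -0.9 -1.3  1.7 -0.1  0.   0.1 -0.7  1.7  0.1  2.9]
bed [0.0451362] [-0.1 -1.9 -0.9 -1.3  1.6 -0.  -0.   0.1 -0.7  1.7  0.1  2.9]
```

step_arm --targets "-1 0.01 0.003 0 0 0 0; -1 0.022 0.005 0 0 0 0; -1 0.034 0.007 0 0 0 0; -1 0.046 0.009 0 0 0 0; -1 0.058 0.011 0 0 0 0; -1 0.065 0.012 0 0 0 0; -1 0.065 0.012 0 0 0 0; -1 0.065 0.012 0 0 0 0"

```text
clock: 13.03
eef_pos: [0.4877, -0.2267, 0.0418]
tool_rot: [-0.072, 0.997, 0.0, -0.0]
ft_force: [-0.7, -0.2, -2.9]
grip_width: 0.0398
grasp_force: 61.0
```

step_arm --targets "-1 0 0 -0.002 0 0 0; -1 0 0 -0.004 0 0 0; -1 0 0 -0.006 0 0 0; -1 0 0 -0.006 0 0 0; -1 0 0 -0.006 0 0 0"

```text
clock: 13.45
eef_pos: [0.4874, -0.2268, 0.0389]
tool_rot: [-0.071, 0.997, 0.0, -0.0]
ft_force: [-0.7, 0.0, -2.2]
grip_width: 0.0398
grasp_force: 61.0
```

step_arm --targets "-1 0 0 -0.002 0 0 0; -1 0 0 -0.004 0 0 0; -1 0 0 -0.004 0 0 0; -1 0 0 -0.004 0 0 0"

```text
clock: 13.78
eef_pos: [0.4877, -0.227, 0.0372]
tool_rot: [-0.071, 0.997, -0.0, 0.0]
ft_force: [-1.3, -0.3, -1.8]
grip_width: 0.0403
grasp_force: 61.1
```

step_arm --targets "-1 0 0 -0.002 0 0 0; -1 0 0 -0.003 0 0 0; -1 0 0 -0.003 0 0 0; -1 0 0 -0.003 0 0 0"

```text
clock: 14.12
eef_pos: [0.4878, -0.227, 0.0357]
tool_rot: [-0.071, 0.997, -0.0, 0.0]
ft_force: [-1.2, -1.1, 0.0]
grip_width: 0.0402
grasp_force: 61.2
```

step_arm --targets "-1 0 0 -0.001 0 0 0; -1 0 0 -0.002 0 0 0; -1 0 0 -0.002 0 0 0; -1 0 0 -0.002 0 0 0"

```text
clock: 14.45
eef_pos: [0.4878, -0.227, 0.0347]
tool_rot: [-0.071, 0.997, -0.0, 0.0]
ft_force: [-1.3, -0.7, 1.9]
grip_width: 0.0404
grasp_force: 61.3
```

step_arm --targets "-1 0 0 0.0076 0 0 0; -1 0 0 0.0076 0 0 0; -1 0.012 0.0017 0.0076 0 0 0; -1 0.024 0.0035 0.0076 0 0 0; -1 0.036 0.0052 0.0076 0 0 0; -1 0.048 0.0069 0.0076 0 0 0; -1 0.06 0.0086 0.0076 0 0 0; -1 0.06 0.0086 0.0076 0 0 0"

```text
clock: 15.12
eef_pos: [0.5194, -0.2223, 0.0383]
tool_rot: [-0.072, 0.997, -0.0, 0.001]
ft_force: [-0.8, 0.1, -1.1]
grip_width: 0.0399
grasp_force: 61.0
```

step_arm --targets "-1 0.008 0.0012 0 0 0 0; -1 0.016 0.0023 0 0 0 0; -1 0.024 0.0035 0 0 0 0; -1 0.028 0.004 0 0 0 0; -1 0.028 0.004 0 0 0 0; -1 0.028 0.004 0 0 0 0"

```text
clock: 15.62
eef_pos: [0.5316, -0.2205, 0.0383]
tool_rot: [-0.071, 0.997, 0.0, -0.0]
ft_force: [-0.4, 0.4, -1.5]
grip_width: 0.0399
grasp_force: 61.0
```

step_arm --targets "-1 0 0 -0.002 0 0 0; -1 0 0 -0.004 0 0 0; -1 0 0 -0.004 0 0 0; -1 0.004 0.0006 -0.004 0 0 0; -1 0.008 0.0012 -0.004 0 0 0; -1 0.011 0.0016 -0.004 0 0 0; -1 0.011 0.0016 -0.004 0 0 0; -1 0.011 0.0016 -0.004 0 0 0"

```text
clock: 16.28
eef_pos: [0.5375, -0.22, 0.0368]
tool_rot: [-0.071, 0.997, -0.0, 0.0]
ft_force: [-3.1, -0.7, 5.4]
grip_width: 0.0403
grasp_force: 61.5
```

step_arm --targets "-1 0.002 0.0003 0 0 0 0; -1 0.004 0.0006 0 0 0 0; -1 0.004 0.0006 0 0 0 0; -1 0.004 0.0006 0 0 0 0"

```text
clock: 16.62
eef_pos: [0.5393, -0.2198, 0.0369]
tool_rot: [-0.071, 0.997, -0.0, 0.0]
ft_force: [-3.5, -1.0, 6.3]
grip_width: 0.0403
grasp_force: 61.6
```

step_arm --targets "-1 0 0 0.001 0 0 0; -1 0.002 0.0003 0.001 0 0 0; -1 0.004 0.0006 0.001 0 0 0; -1 0.004 0.0006 0.001 0 0 0; -1 0.004 0.0006 0.001 0 0 0"

```text
clock: 17.03
eef_pos: [0.5405, -0.2195, 0.037]
tool_rot: [-0.071, 0.997, -0.0, -0.001]
ft_force: [-4.3, -1.5, 6.1]
grip_width: 0.0401
grasp_force: 61.6
```

step_arm --targets "-1 0.002 0.0003 0.001 0 0 0; -1 0.004 0.0006 0.001 0 0 0; -1 0.004 0.0006 0.001 0 0 0; -1 0.004 0.0006 0.001 0 0 0"

```text
clock: 17.37
eef_pos: [0.5405, -0.2194, 0.037]
tool_rot: [-0.071, 0.997, -0.0, -0.003]
ft_force: [-9.4, -2.0, 7.2]
grip_width: 0.0399
grasp_force: 61.6
```

step_arm --targets "-1 -0.002 -0.0003 0.001 0 0 0; -1 -0.002 -0.0003 0.001 0 0 0; 0.2 -0.002 -0.0003 0.001 0 0 0; 0.2 -0.002 -0.0003 0.001 0 0 0; 0.2 -0.002 -0.0003 0.001 0 0 0; 0.2 -0.002 -0.0003 0.001 0 0 0"

```text
clock: 17.87
eef_pos: [0.5429, -0.2188, 0.0377]
tool_rot: [-0.072, 0.997, 0.0, 0.001]
ft_force: [-0.2, -0.5, -0.3]
grip_width: 0.0512
grasp_force: 0.0
```

Run:
```python
from h import *
a=bot.camera("scene"); w=bot.camera("wrist"); print(bot.get_obs()["eef_pos"].round(4),bot.get_obs()["grip_width"])
cv2.imwrite("pics/c5.png",np.hstack([cv2.resize(a[270:370,180:313,::-1],(400,300),interpolation=cv2.INTER_CUBIC),w[150:450,120:520,::-1]]))
```

```text
[ 0.5426 -0.2188  0.0378] 0.05100776296609281
```

View pics/c5.png

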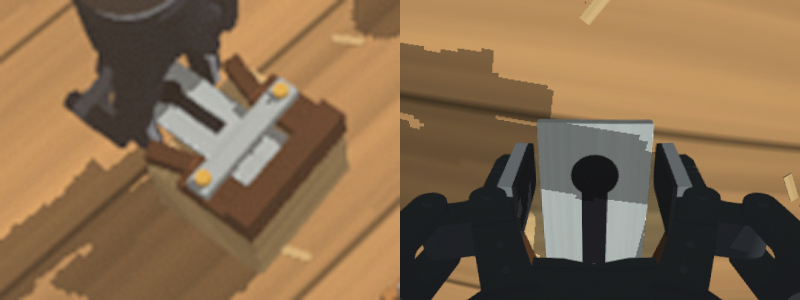

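step_arm --targets "0.6 0 0 0 0 0 0; 0.6 0 0 0 0 0 0; 0.6 -0.03 -0.0043 0 0 0 0; 0.6 -0.07 -0.01 0 0 0 0; 0.6 -0.11 -0.0157 0 0 0 0; -1 -0.139 -0.02 0 0 0 0; -1 -0.139 -0.02 0 0 0 0; -1 -0.139 -0.02 0 0 0 0; -1 -0.139 -0.02 0 0 0 0; -1 -0.139 -0.02 0 0 0 0"

```text
clock: 18.8
eef_pos: [0.4739, -0.2292, 0.0381]
tool_rot: [-0.072, 0.997, -0.0, 0.001]
ft_force: [-0.4, -0.9, -0.2]
grip_width: 0.0073
grasp_force: 0.0
```

Run:
```python
from h import *
o=bot.get_obs(); print(o["eef_pos"].round(4),o["grip_width"],o["ft_force"].round(1)); i=bot.camera_info("top"); im=bot.camera("top")
P=proj("top",place([.6042,-.2106,.142,.0535],np.array([[-88,0,4],[-88,21,4],[-88,-21,4]])/1000),i); print("tail exp",P.round(1))
cv2.imwrite("pics/c6.png",cv2.resize(im[197:297,350:480,::-1],(780,600),interpolation=cv2.INTER_CUBIC))
```

```text
[ 0.4739 -0.2292  0.0381] 0.007252372274520813 [-0.4 -0.9 -0.2]
tail exp [[419.2 270.4]
 [409.6 271.8]
 [428.8 269.1]]
```

View pics/c6.png

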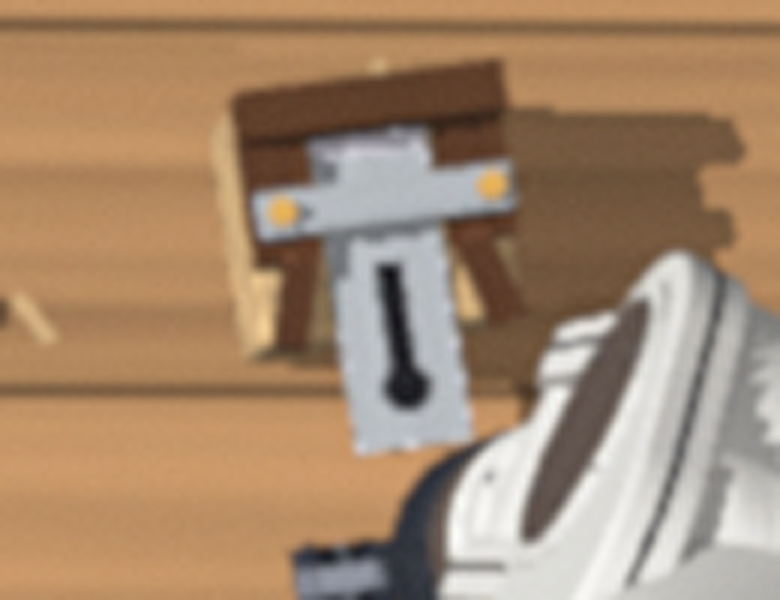

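The blade is under the bar. Its tail corners at (355,452) and (470,442) are within about 1 px of the home position. A gentle push on the tail with shut fingers will settle it.

step_arm --targets "-1 0.012 0.0017 0 0 0 0; -1 0.024 0.0035 0 0 0 0; -1 0.036 0.0052 0 0 0 0; -1 0.046 0.0066 0 0 0 0; -1 0.052 0.0074 0 0 0 0; -1 0.052 0.0074 0 0 0 0; -1 0.052 0.0074 0 0 0 0"

```text
clock: 19.43
eef_pos: [0.4987, -0.2251, 0.0377]
tool_rot: [-0.072, 0.997, 0.0, -0.0]
ft_force: [-0.1, 0.1, 0.4]
grip_width: 0.0002
grasp_force: 0.0
```

step_arm --targets "-1 0.002 0.0003 0 0 0 0; -1 0.004 0.0006 0 0 0 0; -1 0.006 0.0009 0 0 0 0; -1 0.008 0.0012 0 0 0 0; -1 0.008 0.0012 0 0 0 0"

```text
clock: 19.85
eef_pos: [0.5028, -0.2247, 0.0379]
tool_rot: [-0.071, 0.997, -0.0, 0.0]
ft_force: [-0.5, 0.7, 0.6]
grip_width: -0.0001
grasp_force: 0.0
```

step_arm --targets "-1 0.002 0.0003 0 0 0 0; -1 0.003 0.0004 0 0 0 0; -1 0.003 0.0004 0 0 0 0"

```text
clock: 20.1
eef_pos: [0.5042, -0.2245, 0.0378]
tool_rot: [-0.071, 0.997, -0.0, 0.0]
ft_force: [-0.1, -0.4, -1.2]
grip_width: 0.0001
grasp_force: 0.0
```

step_arm --targets "-1 0.002 0.0003 0 0 0 0; -1 0.003 0.0004 0 0 0 0; -1 0.003 0.0004 0 0 0 0"

```text
clock: 20.35
eef_pos: [0.5058, -0.2243, 0.0378]
tool_rot: [-0.071, 0.997, -0.0, 0.0]
ft_force: [0.4, 0.6, -0.3]
grip_width: -0.0001
grasp_force: 0.0
```

step_arm --targets "-1 0.002 0.0003 0 0 0 0; -1 0.003 0.0004 0 0 0 0; -1 0.003 0.0004 0 0 0 0"

```text
clock: 20.6
eef_pos: [0.5065, -0.2241, 0.0377]
tool_rot: [-0.071, 0.997, -0.0, -0.001]
ft_force: [-2.2, -0.8, 1.2]
grip_width: -0.0003
grasp_force: 1.1
```

step_arm --targets "-1 0.002 0.0003 0 0 0 0; -1 0.003 0.0004 0 0 0 0; -1 0.003 0.0004 0 0 0 0"

```text
clock: 20.85
eef_pos: [0.5065, -0.2241, 0.0374]
tool_rot: [-0.071, 0.997, -0.0, -0.002]
ft_force: [-6.1, -1.0, 2.0]
grip_width: -0.0
grasp_force: 3.0
```

The tail is firm against the fingers and doesn't move as the push rises to 6 N, so the blade is home. I'll back off.

step_arm --targets "-1 -0.01 -0.0014 0 0 0 0; -1 -0.04 -0.0057 0 0 0 0; -1 -0.08 -0.0114 0 0 0 0; -1 -0.12 -0.017 0.04 0 0 0; -1 -0.12 -0.017 0.1 0 0 0; -1 -0.12 -0.017 0.16 0 0 0; -1 -0.12 -0.017 0.16 0 0 0; -1 -0.12 -0.017 0.16 0 0 0; -1 -0.12 -0.017 0.16 0 0 0; -1 -0.12 -0.017 0.16 0 0 0"

```text
clock: 21.68
eef_pos: [0.448, -0.2319, 0.1167]
tool_rot: [-0.071, 0.997, 0.001, -0.001]
ft_force: [0.6, -0.3, -1.2]
grip_width: -0.0002
grasp_force: 0.0
```

Run:
```python
from h import *
o=bot.get_obs(); print(o["eef_pos"].round(3),o["ft_force"].round(1),abs(o["joint_vel"]).max())
print(bot.job_done())
```

```text
[ 0.448 -0.232  0.117] [ 0.6 -0.3 -1.2] 0.009521064044631523
the job is handed in; nothing more can be done
None
```

The plane iron is flat in the jig under the keeper bar, pushed home against the end stop and released; the job was handed in at about 22 s, but the hand-in call returned no verdict, so I can't confirm how it was judged.

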